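# Lock a volume in the wedge press

## Task

Get the book standing in the wooden wedge press held tight: slide the press's loose jaw by its upright post up against the book so that the book rests on the cork pad, lay the long wooden wedge point-first into the slot between the jaw and the fixed tail block, and tap or push its butt until it locks and grips the book firmly, going by feel, since too hard a drive crushes the book. Let go of everything, leave the book standing upright and the wedge flat on the press bed, and leave the other things on the table alone.

Things in the scene. Friction and masses are not known exactly. Their poses are not given: they have to be found in the camera images.
- press: Wooden press, fixed. Origin on the table under the bed; x along the slot, the way the wedge is driven (away from the robot), y from tail block to book, z up. Bed top 15 mm up, y -150 to 130, x -70 to 130, plus a tongue (y -115 to 5) back to x -190. Along y stand: tail block (60 mm over the table), slot, jaw, book, pad, cheek. The things below use these axes.
- slot_mouth (a point): Tail block's near bottom edge at the slot mouth, at bed level; in the press at x -40, y -75 mm, axes as the press. The slot is 80 mm long; its tail face and the jaw's back face each close in 1:10. With the jaw fully back the mouth is 17 mm wide, too narrow for the wedge; it widens mm for mm with the jaw, to about 35 to 42 mm when the book is against the pad.
- jaw (a joint): Slide of the jaw along press +y, m; 0 is fully back at the tail block; starts at 0 to 0.003, grows towards the book, stop at 0.045. It stays where it is left (1.5 N friction). It meets the book at 0.013 to 0.016, and with the book pushed on to the pad it stands at about 0.018 to 0.025, then resists at 12 N per mm.
- post_top (a point): Top centre of the upright round wooden post on the jaw, 18 mm across, 45 mm tall, standing on the jaw's 76 mm high top (so 121 mm over the table). Its axis is 35 mm from the jaw's book face; moves with the jaw. Axes as the press.
- jaw_face (a point): Point on the jaw's flat face that meets the book, 45 mm over the table; axes as the press. The jaw's solid body is 60 mm high, in the press from x -40 to 100.
- book: Loose hard-bound volume standing spine up on the bed: 150 mm along press x, 38 thick in y, 115 high (top 130 over the table), 0.5 kg. Origin under its centre. Behind it (+y) is a cork pad on stiff springs (12 N per mm) before a fixed cheek 80 mm high; the pad is set 53 to 60 mm from the press origin in y, differently each time, so where the wedge goes tight differs by some 35 mm.
- wedge: Long loose wooden wedge, flat on the table: 154 mm long, 30 high, 0.14 kg. Origin under its middle, x to the point. x -77 to -43: straight butt, 46 wide (grip here, across y); then tapers evenly to 22 at the point, x 77. Locks by friction. Pushed, it slides at 0 to 3 N until it binds, then 2 to 6 N more per mm; when 12 to 16 N no longer moves it, it is locked. Past 20 N the book may be crushed.
- weight: Bystander: turned dark steel paperweight, 56 mm across, 60 mm high; origin under it.
- short_wedge: Bystander: small spare wooden wedge, 70 mm long and 22 mm high, too thin for the slot; origin under its middle.
- mallet: Bystander: hammer lying on the right; origin under it.
- brush: Bystander: brush lying on the left; origin under it.
- paste: Bystander: paste jar, 60 mm across, 80 mm high; origin under it.
- tape: Bystander: roll of clear tape, 90 mm across, 25 mm high; origin under it.
- small_book: Bystander: red book lying flat, 170 by 110 by 24 mm, on the left; origin under it.
There are look-alikes about, which are no part of the job. Leave any green or orange look-alike of the wedge alone. There is more than one size of the book; the job needs the smallest.

How it is judged:
On the way, in this order (a step that is already met when the one before it is completed fails the run):
1. the jaw is slid up to the book (y of book in the frame of jaw_face below 0.022 m and value of joint jaw above 0.0125 m), for 0.2 s.
2. the wedge's point is in the slot (x of wedge in the frame of slot_mouth above -0.067 m and y of wedge in the frame of slot_mouth between 0.005 and 0.04 m and angle between the x axis of wedge and the x axis of press, either way round below 0.2 rad), for 0.2 s.
At the end, for the whole second after the job is handed in: The wedge lies flat in the slot, its middle less than 40 mm short of the mouth or past it, pressing the jaw, and the jaw the book, with over 4 N; book and wedge are within 0.1 rad of upright and at rest (contact force between jaw and book above 4 N and contact force between wedge and jaw above 4 N and x of wedge in the frame of slot_mouth above -0.04 m and z of wedge in the frame of slot_mouth below 0.006 m and angle between each of wedge, book's own z axis and vertical below 0.1 rad and linear speed of each of wedge, book below 0.01 m/s); the robot touches nothing.
It fails at once if the book is crushed (contact force between jaw and book above 25 N).
It fails at once if one of the bystanders is moved more than 30 mm (distance of any of weight, short_wedge, mallet, brush, paste, tape, small_book from where it was at the start of the episode above 0.03 m).
It also fails if it takes over 64 s, if anything falls off the work surface, if the arm or the gripper's body presses on something with over 40 N, if the wrist force passes 120 N, or if a joint passes its speed limit or range.

## Robot

A 7-joint arm with a two-finger parallel gripper is mounted at the origin on the work surface. World frame = base frame: x ahead of the robot, y to its left, z up, the work surface at z = 0. Lengths are in m, angles in rad, forces in N, time in s.
With the tool pointing down it reaches from about 0.35 to 0.9 m from the base axis. Payload 8.1 kg.
Tool frame: the origin (TCP) lies at the very end of the fingers, on their centre line; the grasp point (between the pads) lies 19 mm behind it (arm.tcp_to_grasp is the z of the grasp point in the tool frame, in m); z points along the fingers, y is the line along which they close (so a half turn about z gives the same grasp; the last joint's range is limited). The gripper opens to 92 mm and grips with 3 to 60 N. Pads are 19 mm wide; open, the fingers measure 130 mm over their backs; the gripper's body (75 mm by 190 mm) begins 47 mm behind the grasp point.
Start: joints at [1.078, 0.434, 0.025, 1.573, -0.012, 1.134, -0.075], TCP at [0.237, -0.578, 0.227] pointing down, gripper open.
Joint ranges: [-2.62, 2.62], [-0.44, 2.09], [-1.27, 1.32], [0.08, 2.57], [-1.32, 4.46], [0.12, 2], [-2.74, 2.74]. Speed limits (rad/s): [2.22, 2.22, 3.01, 3.01, 3.14, 3.14, 3.14].

## Interface

Orientations are given as a rotation vector (axis times angle).
In Python, from cell import readout, vision, sign_off, arm gives the robot as it stands. The module is installed in compiled form; this text tells all that it offers.
- The arm moves only by the shell command python3 -m creep 'ROWS' [FORCE]. ROWS is JSON, a list of rows, each a list of 5 numbers: the shift along the tool's x, y, z in units of 4 cm (1.0 is 4 cm), then the turn about the tool's z in units of 4 degrees (1.0 is 4 degrees), then the opening, from 0 (shut) to 1 (fully open). A call has 1 to 12 rows; each row shifts and turns the commanded pose from where the row before left it, along the tool's axes as they then stand; what a row does not reach is not made up. A row lasts 1/8 s, in which the tool goes at most 62.5 mm and 10.7 degrees, less where a joint would pass 70% of its speed; a pose out of reach is approached as far as the arm can. A call with a number of a shift or a turn outside -1 to 1 is refused whole. A call with a gripper value outside its range is refused whole. The fingers move at their own pace and stop on an object; FORCE is the grip in N (left out, the last holds). Time passes only in rows, so rows that do not move let the fingers close. It gives the time, the measured TCP pose, the force, the opening and the grip force at its end, in the units of the state.
- readout.observe(): the state, without advancing time (a new reading comes with each control period).
- vision.get_image(name): name is "scene" or "top"; returns a dict with "pixels" (420x560x3 uint8, blue, green, red), "z_map" (420x560 float32, m along the optical axis (not along the pixel's ray), 0 where there is no reading), "camera_matrix" (3x3 intrinsics, pixels), "position" and "rotation" of the camera in the world. Camera axes: x right, y up, looking along -z (the intrinsics and any distortion apply to the point x, -y, -z); pixel columns grow to the right and rows downward; lengths in m; the calibration is good to about 2 mm. A picture is of the moment at which its call begins.
- sign_off(): hands the job in; it is judged then, once.
The state is a dict: "clock": time; "joints": joint angles; "dq": joint speeds; "joint_efforts": joint torques, N m; "position": TCP position; "ee_rot": TCP orientation; "force": force on the tool from outside, world axes, zero at the start; "ft_torque": the same for the moment, N m; "width": opening from 0.0 (shut) to 1.0 (fully open); "gripper_force": force on a finger pad.
Only numpy, scipy, OpenCV 4.12 (cv2) and the standard library are available. Lean on these libraries where they do the work, as an engineer would, in place of code of your own. Each camera call takes 0.05 s, during which the arm holds its last target. There are 200 camera calls.

## Working session

There is one attempt and no reset: what is moved stays moved. The work goes in short steps, Python scripts to look and compute and a shell command to move; the robot and the scene stay as the last step left them, time stands still between calls to the robot, and variables do not carry over. Pictures are saved under pics/ and viewed, at most 10 in all, crops included, and the job is handed in when it is done.

```bash
mkdir -p pics
cat > h.py <<'E'
import numpy as np, cv2
from cell import readout, vision
def cam(name):
    d=vision.get_image(name); np.savez('/tmp/%s.npz'%name,**d); return d
def cloud(d):
    z=d['z_map'];K=np.array(d['camera_matrix']);h,w=z.shape
    u,v=np.meshgrid(np.arange(w),np.arange(h))
    p=np.stack([(u-K[0,2])/K[0,0]*z,-(v-K[1,2])/K[1,1]*z,-z],-1)
    R=np.array(d['rotation']); 
    if R.shape!=(3,3):
        from scipy.spatial.transform import Rotation as Ro
        R=Ro.from_rotvec(R).as_matrix() if R.size==3 else R
    return p@R.T+np.array(d['position'])
E
python3 - <<'E'
from h import *
for n in('scene','top'):
    d=cam(n);cv2.imwrite(f'pics/{n}0.png',d['pixels']);print(n,d['position'],d['rotation'])
print(readout.observe())
E
```

```text
scene [0.97505822 0.82665834 1.26110285] [0.23626423 0.8592835  2.49892011]
top [0.39842234 0.04530072 1.35867737] [ 0.06552436 -0.06307569 -1.57825158]
{'clock': 0.1, 'joints': array([ 1.07843384,  0.43513696,  0.02499863,  1.57398732, -0.01159848,
        1.13398174, -0.07508827]), 'dq': array([ 0.00107287, -0.00177864,  0.001265  , -0.00283468,  0.00074448,
       -0.00060368,  0.00094694]), 'joint_efforts': array([ 2.75531580e-03, -6.69128108e+01,  9.87981856e-01, -3.15148687e+01,
       -6.05116202e-02,  3.74188100e-02,  2.48449180e-05]), 'position': array([ 0.23725085, -0.57774148,  0.22604116]), 'ee_rot': array([-3.08086408e+00, -6.07993422e-01,  6.24522038e-04]), 'force': array([-0.51874393, -0.59657768,  0.08053498]), 'ft_torque': array([0.01432086, 0.01013953, 0.03030747]), 'gripper_force': 0.0, 'width': 1.0003951258623602}
```

View pics/scene0.png

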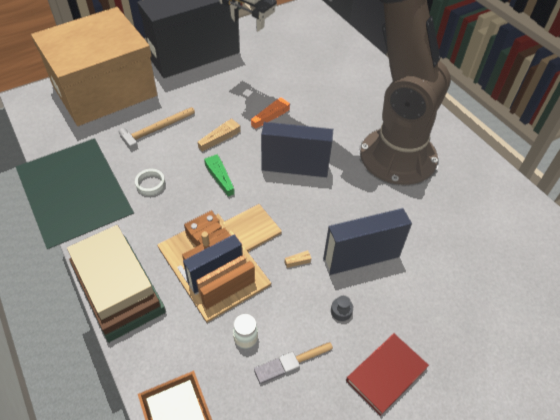

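View pics/top0.png

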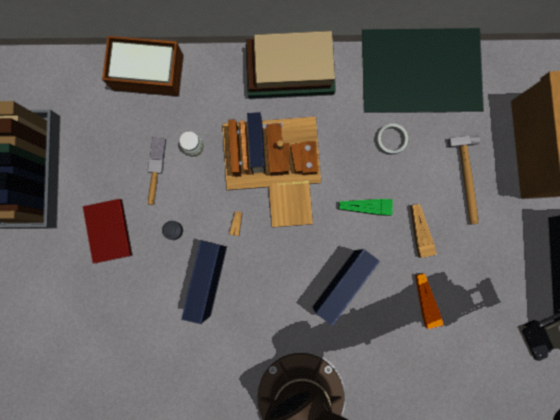

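Top view: the press is at about (272,155) with its book at (256,140), jaw post at (279,145), tail block at (305,157) and tongue at (290,203).

- **Wedge candidates:** plain wood (423,230), green (365,207), orange (429,300), short spare (236,223). I choose the plain wood one.
- **Book candidates:** in the press (256,140), and larger ones at (204,281) and (346,286). I choose the one in the press.

Run:
```python
from h import *
d=dict(np.load('/tmp/top.npz'));P=cloud(d);im=d['pixels']
a=cv2.resize(im[105:235,215:330],None,fx=3.4,fy=3.4,interpolation=cv2.INTER_CUBIC)
b=cv2.resize(im[190:265,385:455],None,fx=5,fy=5,interpolation=cv2.INTER_CUBIC)
h=max(a.shape[0],b.shape[0]);pad=lambda x:cv2.copyMakeBorder(x,0,h-x.shape[0],0,0,cv2.BORDER_CONSTANT)
cv2.imwrite('pics/crop.png',np.hstack([pad(a),pad(b)]))
def rect(mask,n):
    q=P[mask][:,:2].astype(np.float32);(c,s,an)=cv2.minAreaRect(q)
    print(n,len(q),'c',c,'s',s,'a',an,'z',np.median(P[mask][:,2]));print(cv2.boxPoints((c,s,an)).round(4).tolist())
U,V=np.meshgrid(np.arange(560),np.arange(420))
win=lambda u0,u1,v0,v1:(U>=u0)&(U<u1)&(V>=v0)&(V<v1)
Z=P[...,2]
print('table z',np.median(Z[win(330,360,120,180)]))
rect(win(400,445,195,265)&(Z>.015)&(Z<.05),'wedge')
rect(win(262,320,185,235)&(Z>.008)&(Z<.03),'tongue')
rect(win(215,330,105,235)&(Z>.008)&(Z<.03),'bed')
rect(win(240,270,105,185)&(Z>.12),'book')
rect(win(268,292,130,160)&(Z>.105),'post')
rect(win(285,325,130,185)&(Z>.05)&(Z<.07),'tail')
rect(win(262,292,115,185)&(Z>.05)&(Z<.09),'jaw')
rect(win(220,246,110,185)&(Z>.065)&(Z<.09),'cheek')
```

```text
table z 0.0010118582856450953
wedge 749 c (0.4735046327114105, -0.3613284230232239) s (0.15308065712451935, 0.0474102608859539) a 10.274389266967773 z 0.030724121733976872
[[0.39399999380111694, -0.3517000079154968], [0.4023999869823456, -0.3982999920845032], [0.5529999732971191, -0.3709999918937683], [0.5446000099182129, -0.32440000772476196]]
tongue 1686 c (0.5534670948982239, 0.022708386182785034) s (0.15086276829242706, 0.14204682409763336) a 14.700491905212402 z 0.015710978287693633
[[0.4625000059604645, 0.0723000019788742], [0.4984999895095825, -0.06509999930858612], [0.6445000171661377, -0.026799999177455902], [0.6083999872207642, 0.11050000041723251]]
bed 4841 c (0.6596223711967468, 0.0741620734333992) s (0.33202728629112244, 0.3881348669528961) a 89.65913391113281 z 0.015925825813712047
[[0.46459999680519104, -0.09070000052452087], [0.8526999950408936, -0.09300000220537186], [0.8547000288963318, 0.23899999260902405], [0.46650001406669617, 0.24130000174045563]]
book 775 c (0.5944894552230835, 0.098396897315979) s (0.40328869223594666, 0.04903325438499451) a 8.220420837402344 
[... 740 characters left out ...]
7315000295639038, 0.03310000151395798], [0.6385999917984009, 0.035100001841783524]]
jaw 908 c (0.7093456387519836, 0.0588064044713974) s (0.08337006717920303, 0.1457110345363617) a 89.83013916015625 z 0.07625330759906268
[[0.6363999843597412, 0.01730000041425228], [0.7821000218391418, 0.016899999231100082], [0.7822999954223633, 0.10029999911785126], [0.6366000175476074, 0.1006999984383583]]
cheek 92 c (0.7081778049468994, 0.16771335899829865) s (0.042023856192827225, 0.1468605101108551) a 89.73858642578125 z 0.0772047619149292
[[0.6347000002861023, 0.1469999998807907], [0.781499981880188, 0.14640000462532043], [0.7817000150680542, 0.188400000333786], [0.6348000168800354, 0.1890999972820282]]
```

View pics/crop.png

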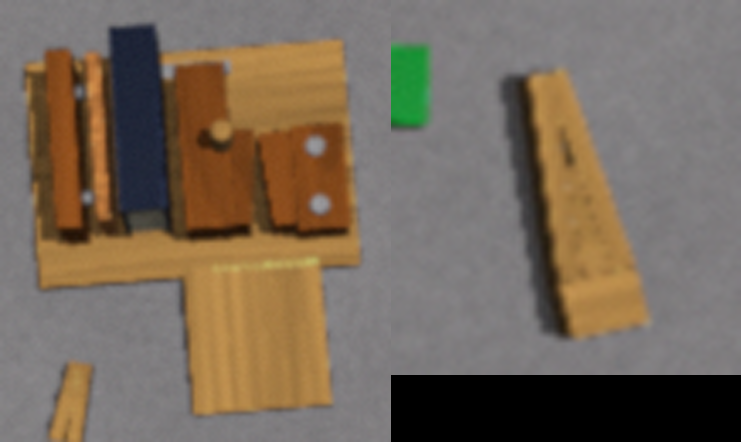

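```bash
cat > m.py <<'E'
from h import *
U,V=np.meshgrid(np.arange(560),np.arange(420))
win=lambda u0,u1,v0,v1:(U>=u0)&(U<u1)&(V>=v0)&(V<v1)
def pca(q):
    c=q.mean(0);w,v=np.linalg.eigh(np.cov((q-c).T));a=v[:,1]*np.sign(v[0,1]);return c,np.arctan2(a[1],a[0]),w
def rect(P,m,n):
    q=P[m][:,:2].astype(np.float32);c,s,an=cv2.minAreaRect(q)
    print(n,len(q),np.round(c,4),np.round(s,4),round(an,2));return np.array(c)
E
python3 - <<'E'
from m import *
d=dict(np.load('/tmp/top.npz'));P=cloud(d);Z=P[...,2];ok=d['z_map']>0.1
m=ok&win(395,450,195,265)&(Z>.026)&(Z<.036)
c,a,w=pca(P[m][:,:2])
# local centroid of the wedge shape
A1=34*46;A2=120*34;x2=-43+120*(46+2*22)/(3*(46+22));cx=(A1*-60+A2*x2)/(A1+A2)
ax=np.array([np.cos(a),np.sin(a)])
l=(P[m][:,:2]-c)@ax
print('wedge cen',c,'yaw deg',np.degrees(a),'origin',c-ax*cx/1000,'cx',cx,'ends',l.min()*1e3-0+cx,l.max()*1e3+cx)
rect(P,ok&win(255,325,196,235)&(Z>.010)&(Z<.022),'tongue')
rect(P,ok&win(215,330,105,235)&(Z>.010)&(Z<.022),'bedall')
rect(P,ok&win(215,330,105,182)&(Z>.010)&(Z<.022),'bed')
rect(P,ok&win(240,270,105,185)&(Z>.125)&(Z<.14),'book')
rect(P,ok&win(268,292,130,160)&(Z>.115)&(Z<.13),'post')
rect(P,ok&win(285,325,130,185)&(Z>.056)&(Z<.064),'tail')
rect(P,ok&win(262,292,115,185)&(Z>.072)&(Z<.08),'jaw')
rect(P,ok&win(220,246,110,185)&(Z>.076)&(Z<.084),'cheek')
# edges of tongue/bed: line fits per edge
m=ok&win(255,325,192,235)&(Z>.010)&(Z<.022)
L=[];R=[]
for v in range(192,222):
    us=np.where(m[v])[0]
    if len(us)>20:L.append(P[v,us[0],:2]);R.append(P[v,us[-1],:2])
for n,e in(('L',L),('R',R)):
    e=np.array(e);p=np.polyfit(e[:,0],e[:,1],1);print(n,np.degrees(np.arctan(p[0])),'y at .55',np.polyval(p,.55))
B=[]
for u in range(275,308):
    vs=np.where(m[:,u])[0];B.append(P[vs[-1],u,:2])
B=np.array(B);p=np.polyfit(B[:,1],B[:,0],1);print('near edge',np.degrees(-np.arctan(p[0])),'x at y0',np.polyval(p,0))
E
```

```text
wedge cen [ 0.46317156 -0.36120642] yaw deg 12.069104997154504 origin [ 0.47240301 -0.35923257] cx -9.440113394755494 ends -76.08336914482969 76.58389168137927
tongue 1183 [0.5333 0.0213] [0.089  0.1288] 0.01
bedall 4511 [0.6447 0.0602] [0.3335 0.3033] 5.11
bed 2403 [0.7126 0.0648] [0.2017 0.3015] 4.0
book 751 [0.7173 0.1158] [0.1504 0.038 ] 3.27
post 34 [0.7083 0.0489] [0.0152 0.0162] 41.51
tail 598 [ 0.6841 -0.0114] [0.091 0.093] 88.74
jaw 742 [0.7079 0.06  ] [0.0735 0.1422] 89.72
cheek 27 [0.707  0.1621] [0.033  0.1472] 85.7
L 3.4872126338185367 y at .55 0.07821031981544069
R 4.006789179922053 y at .55 -0.039059767493480155
near edge 3.8732502185710658 x at y0 0.49333596221893733
```

The press yaw is about 3.9° and its origin about (0.678, 0.083). The crop confirms the plain wedge, point away from the robot, and the jaw fully back. I'll push the post with closed fingers from its tail side.

```bash
cat > go.py <<'E'
import sys,numpy as np
from cell import readout
from scipy.spatial.transform import Rotation as R
TH=np.radians(3.9);O=np.array([.6775,.083]);M=np.array([[np.cos(TH),-np.sin(TH)],[np.sin(TH),np.cos(TH)]])
s=readout.observe();T=R.from_rotvec(s['ee_rot']).as_matrix();p=np.array(s['position'])
yaw=np.degrees(np.arctan2(T[1,0],T[0,0]))
print('t',round(s['clock'],2),'p',p.round(4),'yaw',round(yaw,2),'press',(M.T@(p[:2]-O)).round(4),'F press',(M.T@s['force'][:2]).round(1),round(s['force'][2],1),'w',round(s['width'],3),round(s['gripper_force'],1))
if len(sys.argv)>4:
    t=np.array([float(x) for x in sys.argv[1:4]]);yt=float(sys.argv[4])
    print('turn',round((yaw-yt)/4,2))
    c,q=np.cos(np.radians(yt)),np.sin(np.radians(yt))
    d=t-p;print('shift in target-yaw axes, units',np.round([(d[0]*c+d[1]*q)/.04,(d[0]*q-d[1]*c)/.04,-d[2]/.04],2))
E
python3 -m creep '[[0,0,0,0.92,0],[0,0,0,0.92,0],[0,0,0,0.92,0],[0,0,0,0.92,0],[0,0,0,0.92,0]]' 20; python3 go.py .711 .009 .227 3.9
```

```text
clock: 0.72
position: [0.2373, -0.5778, 0.2262]
ee_rot: [-3.139, -0.104, 0.001]
force: [1.0, -0.1, -1.1]
width: 0.508
gripper_force: 0.0
t 0.72 p [ 0.2373 -0.5778  0.2262] yaw 3.81 press [-0.4841 -0.6294] F press [ 1.  -0.2] -1.1 w 0.508 0.0
turn -0.02
shift in target-yaw axes, units [ 12.81 -13.83  -0.02]
```

```bash
python3 -m creep '[[0.9,-1,0,0,0],[0.9,-1,0,0,0],[0.9,-1,0,0,0],[0.9,-1,0,0,0],[0.9,-1,0,0,0],[0.9,-1,0,0,0],[0.9,-1,0,0,0],[0.9,-1,0,0,0],[0.9,-1,0,0,0],[0.9,-1,0,0,0],[0.9,-1,0,0,0],[0.9,-1,0,0,0]]';python3 go.py .711 .009 .09 3.9
```

```text
clock: 2.22
position: [0.6363, -0.0683, 0.2264]
ee_rot: [3.14, 0.107, -0.001]
force: [0.7, 0.1, -0.5]
width: 0.002
gripper_force: 0.0
t 2.23 p [ 0.6363 -0.0683  0.2264] yaw 3.92 press [-0.0514 -0.1482] F press [0.7 0. ] -0.5 w 0.002 0.0
turn 0.0
shift in target-yaw axes, units [ 2.   -1.8   3.41]
```

```bash
python3 -m creep '[[0.9,-0.9,0,0,0],[0.9,-0.5,0,0,0],[0,0,0,0,0],[0,0,0.8,0,0],[0,0,0.8,0,0]]';python3 go.py .711 .009 .09 3.9
```

```text
clock: 2.85
position: [0.7031, -0.0099, 0.1619]
ee_rot: [3.139, 0.106, -0.0]
force: [-0.1, -0.7, -0.1]
width: 0.008
gripper_force: 0.0
t 2.85 p [ 0.7031 -0.0099  0.1619] yaw 3.88 press [ 0.0192 -0.0944] F press [-0.1 -0.7] -0.1 w 0.008 0.0
turn -0.01
shift in target-yaw axes, units [ 0.23 -0.46  1.8 ]
```

```bash
python3 -m creep '[[0.25,-0.4,0.9,0,0],[0,0,0.85,0,0],[0,0,0,0,0],[0,0,0,0,0]]';python3 go.py
```

```text
clock: 3.35
position: [0.7129, 0.0069, 0.0941]
ee_rot: [3.139, 0.106, 0.002]
force: [0.0, -0.2, -0.0]
width: 0.008
gripper_force: 0.0
t 3.35 p [0.7129 0.0069 0.0941] yaw 3.87 press [ 0.0302 -0.0783] F press [ 0.  -0.3] -0.0 w 0.008 0.0
```

```bash
python3 -m creep '[[0,-0.1,0,0,0],[0,-0.1,0,0,0],[0,-0.1,0,0,0],[0,0,0,0,0]]';python3 go.py;python3 -m creep '[[0,-0.1,0,0,0],[0,-0.1,0,0,0],[0,0,0,0,0]]';python3 go.py
```

```text
clock: 3.85
position: [0.7116, 0.0206, 0.093]
ee_rot: [-3.139, -0.109, -0.0]
force: [0.0, 0.2, -0.9]
width: 0.003
gripper_force: 0.0
t 3.85 p [0.7116 0.0206 0.093 ] yaw 3.98 press [ 0.0298 -0.0646] F press [0.  0.2] -0.9 w 0.003 0.0
clock: 4.22
position: [0.711, 0.028, 0.0926]
ee_rot: [3.14, 0.108, -0.0]
force: [-0.4, -0.3, 0.0]
width: 0.007
gripper_force: 0.1
t 4.22 p [0.711  0.028  0.0926] yaw 3.95 press [ 0.0297 -0.0571] F press [-0.5 -0.2] 0.0 w 0.007 0.1
```

```bash
for i in 1 ; do python3 -m creep '[[0,-0.1,0,0,0],[0,-0.1,0,0,0]]'>/dev/null;python3 go.py; python3 -m creep '[[0,-0.05,0,0,0],[0,-0.05,0,0,0]]'>/dev/null;python3 go.py;done
```

```text
t 4.47 p [0.7106 0.0354 0.0927] yaw 3.89 press [ 0.0297 -0.0498] F press [-0.3 -2.8] 0.2 w -0.0 1.2
t 4.72 p [0.7103 0.0394 0.0927] yaw 3.92 press [ 0.0297 -0.0457] F press [ 0.3 -3.7] -0.1 w 0.001 1.7
```

```bash
python3 -m creep '[[0,-0.03,0,0,0],[0,-0.02,0,0,0]]'>/dev/null;python3 go.py; python3 -m creep '[[0,-0.02,0,0,0],[0,0,0,0,0]]'>/dev/null;python3 go.py;python3 -m creep '[[0,-0.02,0,0,0],[0,0,0,0,0]]'>/dev/null;python3 go.py
```

```text
t 4.97 p [0.7101 0.0416 0.0927] yaw 3.92 press [ 0.0297 -0.0435] F press [ 0.2 -3. ] -1.2 w 0.005 1.6
t 5.22 p [0.71   0.0426 0.0927] yaw 3.93 press [ 0.0297 -0.0425] F press [-0.2 -2.9] -0.3 w 0.003 1.3
t 5.47 p [0.71   0.0434 0.0927] yaw 3.94 press [ 0.0297 -0.0417] F press [ 0.3 -3.5] -0.4 w -0.002 1.3
```

```bash
python3 -m creep '[[0,-0.02,0,0,0],[0,0,0,0,0]]'>/dev/null;python3 go.py; python3 -m creep '[[0,-0.02,0,0,0],[0,0,0,0,0]]'>/dev/null;python3 go.py;python3 -m creep '[[0,-0.02,0,0,0],[0,0,0,0,0]]'>/dev/null;python3 go.py
```

```text
t 5.72 p [0.71   0.0443 0.0927] yaw 3.94 press [ 0.0297 -0.0409] F press [ 0.8 -2.1] -0.5 w 0.003 1.3
t 5.97 p [0.7099 0.045  0.0927] yaw 3.94 press [ 0.0297 -0.0401] F press [ 0.6 -3. ] 0.2 w 0.005 1.3
t 6.22 p [0.7098 0.0458 0.0927] yaw 3.93 press [ 0.0297 -0.0393] F press [ 1.1 -2.3] -1.8 w 0.002 1.3
```

```bash
for i in 1; do python3 -m creep '[[0,-0.02,0,0,0],[0,0,0,0,0]]'>/dev/null;python3 go.py; done; python3 -m creep '[[0,-0.02,0,0,0],[0,0,0,0,0]]'>/dev/null;python3 go.py
python3 - <<'E'
from m import *
d=cam('top');cv2.imwrite('pics/t1.png',d['pixels']);P=cloud(d);Z=P[...,2];ok=d['z_map']>0.1
rect(P,ok&win(230,270,105,185)&(Z>.125)&(Z<.14),'book')
d=cam('scene');cv2.imwrite('pics/s1.png',cv2.resize(d['pixels'][190:330,140:300],None,fx=4,fy=4))
E
```

```text
t 6.47 p [0.7098 0.0466 0.0927] yaw 3.93 press [ 0.0297 -0.0385] F press [ 0.3 -2.7] -1.2 w 0.005 1.3
t 6.72 p [0.7097 0.0474 0.0927] yaw 3.93 press [ 0.0298 -0.0378] F press [-0.1 -2.8] -1.4 w 0.008 1.4
book 366 [0.7164 0.1255] [0.1504 0.0381] 3.84
```

View pics/s1.png

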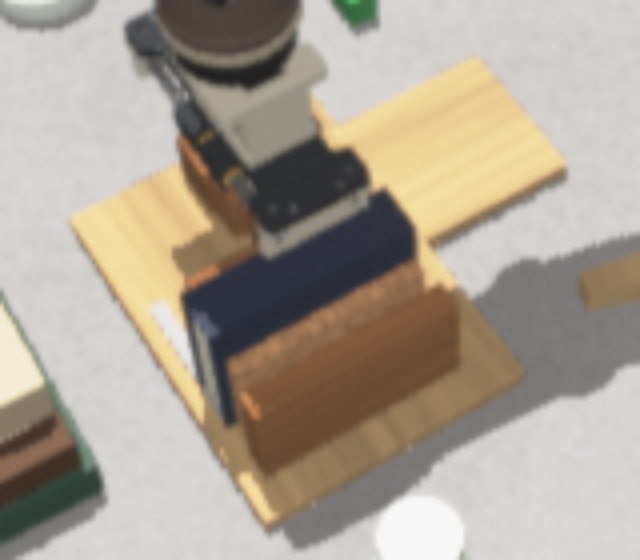

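Book upright, moved about 10 mm, now right at the cork (crop around (320,300)). A few more small steps, watching force.

```bash
python3 -m creep '[[0,-0.02,0,0,0],[0,0,0,0,0]]'>/dev/null;python3 go.py;  python3 -m creep '[[0,-0.02,0,0,0],[0,0,0,0,0]]'>/dev/null;python3 go.py
```

```text
t 7.08 p [0.7097 0.0476 0.0927] yaw 3.91 press [ 0.0297 -0.0375] F press [ 0.7 -4.5] -0.7 w 0.004 2.3
t 7.33 p [0.7097 0.0478 0.0927] yaw 3.89 press [ 0.0297 -0.0373] F press [ 0.5 -5.9] -0.1 w 0.002 3.0
```

Force is climbing with almost no travel, so the book is on the pad. Back off and go to the wedge.

```bash
python3 -m creep '[[0,0.5,0,0,0],[0,0,-1,0,0],[0,0,-1,0,0],[0,0,-1,0,0],[-0.7,0.9,-1,0,0],[-0.7,0.9,0,0,0.4],[-0.7,0.9,0,0,0.4],[-0.7,0.9,0,0,0.9],[-0.7,0.9,0,0,0.9],[-0.7,0.9,0,0,0.9]]' 20;python3 go.py .4108 -.3724 .1 12.07
```

```text
clock: 8.57
position: [0.5572, -0.1993, 0.253]
ee_rot: [-3.139, -0.108, -0.001]
force: [1.6, 0.1, -0.1]
width: 0.5
gripper_force: 0.0
t 8.57 p [ 0.5572 -0.1993  0.253 ] yaw 3.94 press [-0.1392 -0.2735] F press [1.7 0. ] -0.1 w 0.5 0.0
turn -2.03
shift in target-yaw axes, units [-4.49  3.47  3.83]
```

```bash
python3 -m creep '[[0,0,0,-1,0.9],[0,0,0,-1,0.9],[-1,0.7,0,0,0.9],[-1,0.7,0,0,0.9],[-1,0.7,0,0,0.9],[-1,0.7,0,0,0.9],[-0.2,0.4,0.9,0,0.9],[0,0,0.9,0,0.9],[0,0,0.9,0,0.9],[0,0,0,0,0.9]]';python3 go.py .4108 -.3724 .005 12.07
python3 - <<'E'
from m import *
d=cam('top');P=cloud(d);Z=P[...,2];ok=d['z_map']>0.1
rect(P,ok&win(230,270,105,185)&(Z>.125)&(Z<.14),'book')
rect(P,ok&win(262,292,130,160)&(Z>.115)&(Z<.13),'post')
rect(P,ok&win(255,288,115,185)&(Z>.072)&(Z<.08),'jaw')
d=cam('scene');cv2.imwrite('pics/s2.png',cv2.resize(d['pixels'][80:180,160:320],None,fx=4,fy=4))
E
```

```text
clock: 9.82
position: [0.4187, -0.357, 0.1428]
ee_rot: [-3.121, -0.326, 0.005]
force: [-0.6, -0.4, 0.6]
width: 0.9
gripper_force: 0.0
t 9.82 p [ 0.4187 -0.357   0.1428] yaw 11.93 press [-0.2881 -0.4214] F press [-0.6 -0.3] 0.6 w 0.9 0.0
turn -0.03
shift in target-yaw axes, units [-0.27  0.34  3.45]
book 761 [0.7164 0.1257] [0.1519 0.0382] 3.84
post 32 [0.7071 0.0707] [0.015  0.0167] 14.22
jaw 728 [0.7067 0.0787] [0.0676 0.1435] 88.61
```

View pics/s2.png

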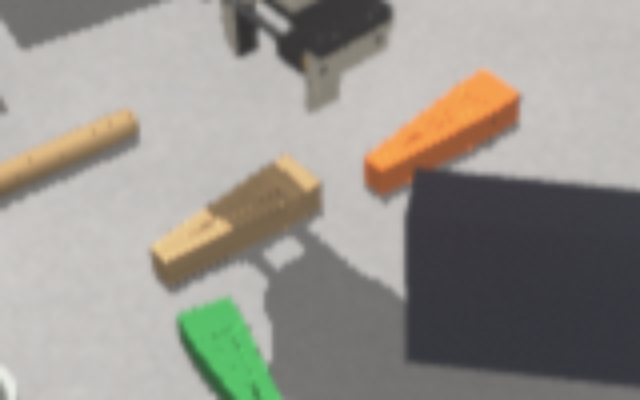

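The wedge lies clear, butt at crop (300,180), with the gripper above it. The post moved about 22 mm and the book stays upright. Descend and grip.

```bash
python3 -m creep '[[-0.27,0.34,0.7,0,0.9],[0,0,0.9,0,0.9],[0,0,0.9,0,0.9],[0,0,0,0,0.9],[0,0,0.8,0,0.9],[0,0,0,0,0.9]]';python3 go.py .4108 -.3724 .006 12.07
```

```text
clock: 10.68
position: [0.4127, -0.3736, 0.0136]
ee_rot: [-3.124, -0.327, 0.0]
force: [-0.5, 0.5, 0.8]
width: 0.9
gripper_force: 0.0
t 10.68 p [ 0.4127 -0.3736  0.0136] yaw 11.94 press [-0.2952 -0.4376] F press [-0.5  0.5] 0.8 w 0.9 0.0
turn -0.03
shift in target-yaw axes, units [-0.04 -0.04  0.19]
```

```bash
python3 -m creep '[[-0.04,0,0.18,0,0.9],[0,0,0,0,0],[0,0,0,0,0],[0,0,0,0,0],[0,0,0,0,0],[0,0,0,0,0],[0,0,0,0,0]]' 25;python3 go.py; python3 -m creep '[[0,0,-0.5,0,0],[0,0,-1,0,0],[0,0,-1,0,0],[0,0,-1,0,0],[0,0,-1,0,0],[0,0,-1,0,0],[0,0,-0.8,1,0],[0,0,0,1,0]]';python3 go.py .5236 .0174 .22 3.9
```

```text
clock: 11.55
position: [0.4109, -0.3738, 0.0057]
ee_rot: [-3.124, -0.327, 0.0]
force: [-1.6, 2.2, 4.7]
width: 0.501
gripper_force: 24.8
t 11.55 p [ 0.4109 -0.3738  0.0057] yaw 11.93 press [-0.297  -0.4376] F press [-1.5  2.3] 4.7 w 0.501 24.8
clock: 12.55
position: [0.412, -0.3749, 0.2601]
ee_rot: [3.137, 0.104, 0.006]
force: [-0.3, -0.2, -2.1]
width: 0.502
gripper_force: 24.8
t 12.55 p [ 0.412  -0.3749  0.2601] yaw 3.79 press [-0.2961 -0.4388] F press [-0.3 -0.2] -2.1 w 0.502 24.8
turn -0.03
shift in target-yaw axes, units [ 3.45 -9.59  1.  ]
```

```bash
python3 -m creep '[[0.34,-0.96,0,0,0],[0.34,-0.96,0,0,0],[0.34,-0.96,0,0,0],[0.34,-0.96,0,0,0],[0.34,-0.96,0,0,0],[0.34,-0.96,0,0,0],[0.34,-0.96,0,0,0],[0.34,-0.96,0,0,0],[0.34,-0.96,0,0,0],[0.34,-0.96,0,0,0],[0,0,0,0,0],[0,0,0,0,0]]';python3 go.py .5236 .0174 .05 3.9
python3 - <<'E'
from m import *
d=cam('top');cv2.imwrite('pics/t2.png',cv2.resize(d['pixels'][90:250,200:360],None,fx=3.5,fy=3.5))
E
```

```text
clock: 14.05
position: [0.52, 0.0179, 0.2571]
ee_rot: [3.139, 0.108, -0.001]
force: [0.2, -0.7, -2.2]
width: 0.504
gripper_force: 24.8
t 14.05 p [0.52   0.0179 0.2571] yaw 3.92 press [-0.1615 -0.0543] F press [ 0.2 -0.7] -2.2 w 0.504 24.8
turn 0.01
shift in target-yaw axes, units [0.09 0.02 5.18]
```

View pics/t2.png

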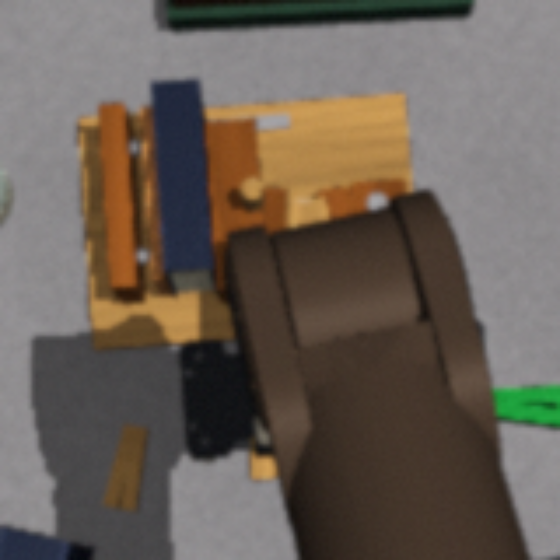

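Run:
```python
from m import *
TH=np.radians(3.9);O=np.array([.6775,.083]);M=np.array([[np.cos(TH),-np.sin(TH)],[np.sin(TH),np.cos(TH)]])
def show(n,q,step=.01):
    print(n)
    for x in np.arange(-.06,.06,step):
        b=q[(q[:,0]>=x)&(q[:,0]<x+step)]
        if len(b)>3:print(round(x+step/2,3),(b[:,1].min()*1e3).round(1),(b[:,1].max()*1e3).round(1),len(b))
for name in('top','scene'):
    d=dict(np.load('/tmp/top.npz')) if name=='top' else cam('scene')
    P=cloud(d)[d['z_map']>.1];L=np.c_[(P[:,:2]-O)@M,P[:,2]]
    s=lambda z0,z1,y0,y1:L[(L[:,2]>z0)&(L[:,2]<z1)&(L[:,1]>y0)&(L[:,1]<y1)&(abs(L[:,0])<.13)]
    show(name+' tail',s(.056,.064,-.16,-.045)); show(name+' jawlow',s(.056,.064,-.045,.0))
    show(name+' wedge',s(.272,.295,-.09,-.02))
```

```text
top tail
0.015 -104.3 -75.5 11
0.025 -122.6 -76.0 39
0.035 -137.7 -68.2 68
0.045 -137.8 -86.0 18
top jawlow
top wedge
-0.035 -63.6 -41.6 31
-0.025 -64.2 -42.4 38
scene tail
-0.045 -135.8 -92.7 12
-0.035 -137.0 -70.2 50
-0.025 -134.0 -70.9 49
-0.015 -135.1 -67.7 60
-0.005 -136.6 -65.6 67
0.005 -133.9 -66.6 67
0.015 -137.6 -62.8 64
0.025 -133.2 -62.5 55
0.035 -136.4 -63.4 76
0.045 -136.5 -65.4 35
scene jawlow
scene wedge
-0.055 -66.0 -36.5 45
-0.045 -69.9 -35.1 44
-0.035 -68.3 -34.9 39
-0.025 -63.0 -37.0 41
-0.015 -59.7 -37.5 11
```

```bash
python3 -m creep '[[0,0,0.9,0,0],[0,0,0.9,0,0],[0,0,0.9,0,0],[0,0,0.9,0,0],[0,0,0.9,0,0],[0,0,0.5,0,0],[0,0,0,0,0],[0,0,0,0,0]]';python3 go.py .5236 .0174 .0215 3.9
```

```text
clock: 15.15
position: [0.521, 0.0179, 0.0584]
ee_rot: [3.14, 0.106, 0.002]
force: [0.5, -0.0, -1.1]
width: 0.5
gripper_force: 24.8
t 15.15 p [0.521  0.0179 0.0584] yaw 3.87 press [-0.1606 -0.0543] F press [ 0.5 -0.1] -1.1 w 0.5 24.8
turn -0.01
shift in target-yaw axes, units [0.06 0.02 0.92]
```

```bash
python3 -m creep '[[0,0,0.4,0,0],[0,0,0.4,0,0],[0,0,0,0,0]]';python3 go.py .5236 .0174 .0215 3.9;python3 -m creep '[[0,0,0.08,0,0],[0,0,0.03,0,0],[0,0,0,0,0]]';python3 go.py
```

```text
clock: 15.52
position: [0.5191, 0.0184, 0.024]
ee_rot: [3.139, 0.108, -0.005]
force: [-0.2, -0.5, -1.1]
width: 0.501
gripper_force: 24.8
t 15.53 p [0.5191 0.0184 0.024 ] yaw 3.94 press [-0.1624 -0.0537] F press [-0.3 -0.5] -1.1 w 0.501 24.8
turn 0.01
shift in target-yaw axes, units [0.11 0.03 0.06]
clock: 15.9
position: [0.5205, 0.0186, 0.0213]
ee_rot: [-3.14, -0.108, -0.0]
force: [-0.0, -0.3, -1.2]
width: 0.502
gripper_force: 24.8
t 15.9 p [0.5205 0.0186 0.0213] yaw 3.93 press [-0.1611 -0.0536] F press [-0.  -0.3] -1.2 w 0.502 24.8
```

```bash
python3 -m creep '[[0.3,0,0,0,0],[0.3,0,0,0,0],[0,0,0,0,0]]'>/dev/null;python3 go.py; python3 -m creep '[[0.25,0,0,0,0],[0.15,0,0,0,0],[0,0,0,0,0]]'>/dev/null;python3 go.py
```

```text
t 16.27 p [0.546  0.0204 0.0213] yaw 3.91 press [-0.1355 -0.0535] F press [-0.6 -0.2] -1.7 w 0.499 24.8
t 16.65 p [0.5608 0.0213 0.0211] yaw 3.92 press [-0.1207 -0.0536] F press [ 0.8 -0. ] -2.1 w 0.5 24.8
```

```bash
python3 -m creep '[[0,0,0,0,0.8],[0,0,0,0,0.8],[0,0,0,0,0.8],[0,0,-0.6,0,0.8],[0,0,-1,0,0.8],[-1,0,0,0,0],[-0.1,0,0,0,0],[0,0,0,0,0],[0,0,0,0,0],[0,0,0,0,0]]' 20;python3 go.py
python3 - <<'E'
from m import *
TH=np.radians(3.9);O=np.array([.6775,.083]);M=np.array([[np.cos(TH),-np.sin(TH)],[np.sin(TH),np.cos(TH)]])
d=cam('scene');cv2.imwrite('pics/s3.png',cv2.resize(d['pixels'][190:330,140:300],None,fx=4,fy=4))
P=cloud(d)[d['z_map']>.1];L=np.c_[(P[:,:2]-O)@M,P[:,2]]
q=L[(L[:,2]>.038)&(L[:,2]<.05)&(abs(L[:,1]+.055)<.035)&(L[:,0]>-.2)&(L[:,0]<-.045)]
print(len(q),q.min(0),q.max(0))
E
```

```text
clock: 17.9
position: [0.5169, 0.0184, 0.0849]
ee_rot: [-3.14, -0.108, -0.0]
force: [-0.2, 0.8, 0.7]
width: 0.304
gripper_force: 0.0
t 17.9 p [0.5169 0.0184 0.0849] yaw 3.93 press [-0.1646 -0.0536] F press [-0.2  0.8] 0.7 w 0.304 0.0
383 [-0.13184362 -0.07823547  0.03810285] [-0.04571665 -0.02668613  0.04997105]
```

View pics/s3.png

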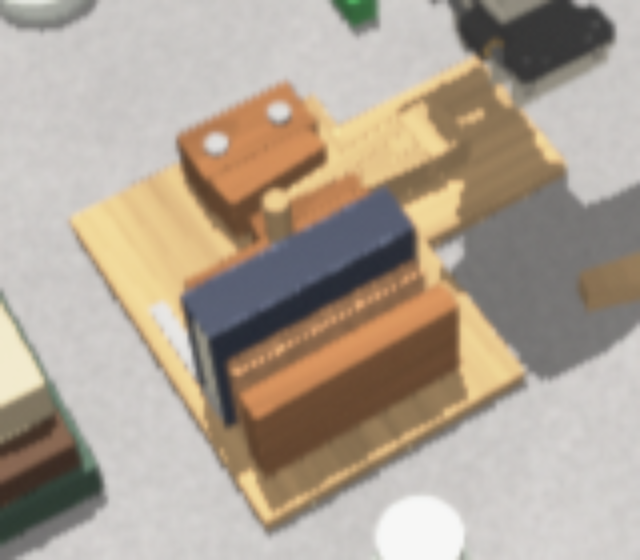

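The wedge lies flat with its point in the slot (crop about (400,140)), the book is upright, and the fingers are behind the butt. Lower and push.

```bash
python3 -m creep '[[0,0,0.7,0,0],[0,0,0.7,0,0],[0,0,0.12,0,0],[0.1,0,0,0,0],[0.1,0,0,0,0],[0.1,0,0,0,0],[0.1,0,0,0,0],[0,0,0,0,0]]';python3 go.py
```

```text
clock: 18.95
position: [0.5328, 0.0194, 0.0245]
ee_rot: [-3.14, -0.108, -0.001]
force: [-0.3, 1.1, -0.2]
width: 0.006
gripper_force: 0.0
t 18.95 p [0.5328 0.0194 0.0245] yaw 3.93 press [-0.1487 -0.0536] F press [-0.2  1.1] -0.2 w 0.006 0.0
```

```bash
python3 -m creep '[[0.1,0,0,0,0],[0.1,0,0,0,0],[0,0,0,0,0]]'>/dev/null;python3 go.py; python3 -m creep '[[0.1,0,0,0,0],[0.1,0,0,0,0],[0,0,0,0,0]]'>/dev/null;python3 go.py
```

```text
t 19.32 p [0.5407 0.02   0.0243] yaw 3.93 press [-0.1408 -0.0536] F press [-0.2  0.6] -0.5 w 0.005 0.0
t 19.7 p [0.5487 0.0205 0.0243] yaw 3.93 press [-0.1327 -0.0536] F press [0.  0.2] 0.4 w 0.005 0.0
```

```bash
python3 -m creep '[[0.1,0,0,0,0],[0.05,0,0,0,0],[0,0,0,0,0]]'>/dev/null;python3 go.py; python3 -m creep '[[0.05,0,0,0,0],[0.05,0,0,0,0],[0,0,0,0,0]]'>/dev/null;python3 go.py;python3 -m creep '[[0.05,0,0,0,0],[0,0,0,0,0]]'>/dev/null;python3 go.py
```

```text
t 20.07 p [0.5545 0.0209 0.0243] yaw 3.93 press [-0.1269 -0.0536] F press [-0.4  0.2] -1.1 w 0.004 0.0
t 20.45 p [0.5585 0.0211 0.0243] yaw 3.93 press [-0.123  -0.0536] F press [-0.5  0.1] 0.3 w 0.004 0.0
t 20.7 p [0.5603 0.0213 0.0243] yaw 3.93 press [-0.1211 -0.0536] F press [-0.3  0.6] -0.4 w 0.006 0.2
```

```bash
python3 -m creep '[[0.05,0,0,0,0],[0,0,0,0,0]]'>/dev/null;python3 go.py; python3 -m creep '[[0.04,0,0,0,0],[0,0,0,0,0]]'>/dev/null;python3 go.py;python3 -m creep '[[0.04,0,0,0,0],[0,0,0,0,0]]'>/dev/null;python3 go.py
```

```text
t 20.95 p [0.5625 0.0214 0.0243] yaw 3.93 press [-0.1189 -0.0536] F press [-0.5  0.2] -0.0 w 0.007 0.1
t 21.2 p [0.564  0.0215 0.0243] yaw 3.93 press [-0.1174 -0.0537] F press [-0.1  1.2] -0.5 w 0.006 0.2
t 21.45 p [0.5656 0.0216 0.0243] yaw 3.93 press [-0.1158 -0.0537] F press [ 0.1 -1.4] -0.2 w 0.006 0.1
```

```bash
python3 -m creep '[[0.04,0,0,0,0],[0,0,0,0,0]]'>/dev/null;python3 go.py; python3 -m creep '[[0.03,0,0,0,0],[0,0,0,0,0]]'>/dev/null;python3 go.py;python3 -m creep '[[0.03,0,0,0,0],[0,0,0,0,0]]'>/dev/null;python3 go.py
```

```text
t 21.7 p [0.5673 0.0217 0.0244] yaw 3.93 press [-0.1142 -0.0536] F press [-1.1 -0.3] 0.7 w 0.005 0.2
t 21.95 p [0.5682 0.0219 0.0243] yaw 3.93 press [-0.1132 -0.0536] F press [-1.1  0.2] 0.6 w 0.006 0.5
t 22.2 p [0.5687 0.0219 0.0242] yaw 3.94 press [-0.1127 -0.0535] F press [-4.8  1.4] 2.3 w 0.006 2.2
```

Binding begins just where predicted. Now 0.8 mm steps.

```bash
python3 -m creep '[[0.02,0,0,0,0],[0,0,0,0,0]]'>/dev/null;python3 go.py; python3 -m creep '[[0.02,0,0,0,0],[0,0,0,0,0]]'>/dev/null;python3 go.py
```

```text
t 22.45 p [0.5688 0.0219 0.0241] yaw 3.94 press [-0.1126 -0.0536] F press [-7.2  1.4] 4.6 w 0.004 3.5
t 22.7 p [0.5691 0.0219 0.0241] yaw 3.94 press [-0.1123 -0.0535] F press [-8.7  1. ] 5.0 w 0.004 4.3
```

```bash
python3 -m creep '[[0.02,0,0,0,0],[0,0,0,0,0]]'>/dev/null;python3 go.py; python3 -m creep '[[0.02,0,0,0,0],[0,0,0,0,0]]'>/dev/null;python3 go.py
```

```text
t 22.95 p [0.5695 0.022  0.024 ] yaw 3.94 press [-0.1119 -0.0536] F press [-10.    1.8] 7.5 w 0.005 4.9
t 23.2 p [0.5698 0.022  0.0239] yaw 3.94 press [-0.1116 -0.0535] F press [-11.1   1.9] 7.3 w 0.006 5.6
```

```bash
python3 -m creep '[[0.02,0,0,0,0],[0,0,0,0,0]]'>/dev/null;python3 go.py; python3 -m creep '[[0.02,0,0,0,0],[0,0,0,0,0]]'>/dev/null;python3 go.py
```

```text
t 23.45 p [0.5702 0.0221 0.0239] yaw 3.94 press [-0.1112 -0.0535] F press [-13.    1.9] 10.1 w 0.004 6.2
t 23.7 p [0.5706 0.0221 0.0238] yaw 3.95 press [-0.1108 -0.0535] F press [-13.2   1.9] 9.7 w 0.002 6.8
```

```bash
python3 -m creep '[[0.02,0,0,0,0],[0,0,0,0,0],[0,0,0,0,0]]'>/dev/null;python3 go.py; python3 -m creep '[[0.01,0,0,0,0],[0,0,0,0,0],[0,0,0,0,0]]'>/dev/null;python3 go.py
```

```text
t 24.07 p [0.571  0.0222 0.0238] yaw 3.95 press [-0.1104 -0.0535] F press [-14.9   2.2] 11.1 w 0.004 7.5
t 24.45 p [0.5711 0.0221 0.0238] yaw 3.95 press [-0.1103 -0.0535] F press [-15.5   1.8] 11.5 w 0.003 7.9
```

Locked at about 15 N. Back off, lift away and check.

```bash
python3 -m creep '[[-0.1,0,0,0,0],[-0.4,0,0,0,0],[-0.4,0,-0.5,0,0],[-0.5,0,-1,0,0],[-0.5,0,-1,0,0],[-0.5,0,-1,0,0],[-0.5,0,-0.5,0,0],[0,0,0,0,0],[0,0,0,0,0],[0,0,0,0,0],[0,0,0,0,0]]';python3 go.py
python3 - <<'E'
from m import *
TH=np.radians(3.9);O=np.array([.6775,.083]);M=np.array([[np.cos(TH),-np.sin(TH)],[np.sin(TH),np.cos(TH)]])
d=cam('scene');cv2.imwrite('pics/s4.png',cv2.resize(d['pixels'][190:330,140:300],None,fx=4,fy=4))
P=cloud(d)[d['z_map']>.1];L=np.c_[(P[:,:2]-O)@M,P[:,2]]
q=L[(L[:,2]>.036)&(L[:,2]<.056)&(abs(L[:,1]+.055)<.018)&(L[:,0]>-.2)&(L[:,0]<-.05)]
print(len(q),q.min(0),q.max(0),np.polyfit(q[:,0],q[:,2],1))
d=cam('top');P=cloud(d);Z=P[...,2];ok=d['z_map']>0.1
rect(P,ok&win(230,270,105,185)&(Z>.125)&(Z<.14),'book')
E
```

```text
clock: 25.82
position: [0.4597, 0.0144, 0.1835]
ee_rot: [-3.14, -0.108, 0.002]
force: [0.5, -0.4, 0.8]
width: 0.009
gripper_force: 0.0
t 25.82 p [0.4597 0.0144 0.1835] yaw 3.93 press [-0.2219 -0.0537] F press [ 0.5 -0.4] 0.8 w 0.009 0.0
163 [-0.0968081  -0.07281488  0.03813115] [-0.05023487 -0.03727728  0.0513727 ] [-0.00091949  0.04551442]
book 756 [0.717  0.1262] [0.1507 0.0381] 3.85
```

View pics/s4.png

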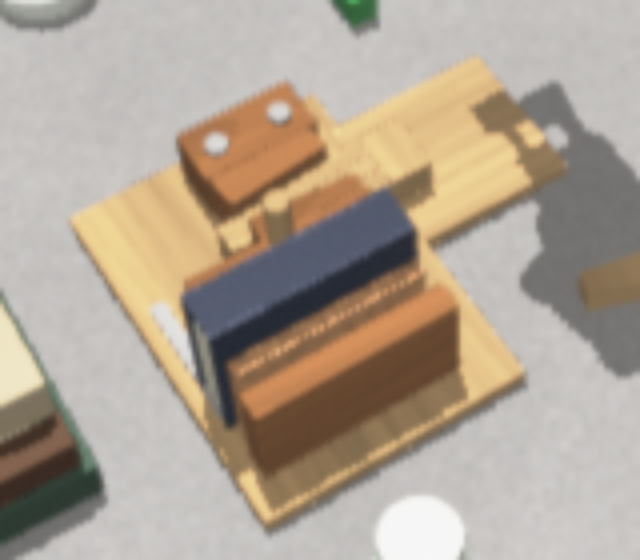

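The wedge is flat (top at 45.5 mm, level) with its point through the slot (crop (237,235)) and butt at (415,165). The book is upright against the cork and the robot is clear. Handing in.

```bash
python3 -c "
from cell import sign_off;print(sign_off())"
```

```text
the job is handed in; nothing more can be done
None
```

I slid the jaw up until the book rested on the cork pad and drove the wedge to about 15 N, where it barely moved any more. The last pictures showed the wedge flat, the book upright and the arm clear; I handed the job in after about 26 s and got no verdict back.

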